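# Close up the sharpening chest

## Robot

A 6-joint arm with a two-finger parallel gripper is mounted at the origin on the work surface. World frame = base frame: x ahead of the robot, y to its left, z up, the work surface at z = 0. Lengths are in m, angles in rad, forces in N, time in s.
With the tool pointing down it reaches from about 0.375 to 0.75 m from the base axis. Payload 9 kg.
Tool frame: the origin (TCP) lies midway between the tips of the shut fingers; the grasp point (between the pads) lies arm.tcp_to_grasp behind it (arm.tcp_to_grasp is the distance from the TCP to the grasp point, in m); z points along the fingers, y is the line along which they close (so a half turn about z gives the same grasp; the last joint's range is limited). The gripper opens to 85 mm and grips with 20 to 120 N. Pads are 22 mm wide; open, the fingers measure 114 mm over their backs; the gripper's body (76 mm by 85 mm) begins 54 mm behind the grasp point. The pads swing forward as they close: fully open they stand 13 mm farther back than shut.
Start: joints at [1.108, 0.104, 0.097, 1.564, 0, 1.353], TCP at [0.145, 0.582, 0.231] pointing down, gripper open.
Joint ranges: [-2.99, 2.99], [-0.84, 1.86], [-1.1, 1.16], [-1.84, 2.11], [-1.51, 1.56], [-3.14, 3.14]. Speed limits (rad/s): [2.22, 2.22, 2.57, 3.14, 3.14, 3.14].

## Interface

Orientations are given as a unit quaternion [x, y, z, w].
In Python, from bench import arm gives the robot as it stands. Calls block until the motion is done:
- arm.goto(position, orientation): joint-space move of the TCP to a pose.
- arm.servo_line(position, rot=None, rate=0.15): straight line of the TCP; rot=None keeps the orientation; rate is the mean speed in m/s.
- arm.move_j(angles): joint-space move.
- arm.open() and arm.grasp(): open the fingers fully, or close them until they stop; the grip force is fixed at half the most.
- arm.hold(seconds).
- arm.ik(position, orientation): joint angles nearest the present ones, or None.
- arm.observe(): the state.
- arm.camera(name): name is "scene" or "top" or "wrist"; returns a dict with "image" (480x640x3 uint8, red, green, blue), "range_z" (480x640 float32, m along the optical axis (not along the pixel's ray), 0 where there is no reading), "fx", "fy", "cx", "cy" (pixels), "pose" (4x4, takes a point from camera to world coordinates); the wrist camera has in their place "hand_eye" (4x4, takes a point from camera to tool coordinates, whose origin is the TCP and whose axes are the flange's). Camera axes: x right, y down, z forward; pixel columns grow to the right and rows downward; lengths in m; the calibration is good to about 2 mm. The wrist camera is an equidistant fisheye: a pixel r from the principal point sees the ray r / f radians off the axis. A picture is of the moment at which its call begins: read the wrist's pose just before it.
A pose or a line that the arm cannot do raises arm.PlanningError and nothing moves.
- arm.hand_in(): hands the job in; it is judged then, once.
The state is a dict: "clock": time; "qpos": joint angles; "dq": joint speeds; "joint_efforts": joint torques, N m; "tool_pos": TCP position; "eef_rot": TCP orientation; "force": force on the tool from outside, world axes, zero at the start; "ft_torque": the same for the moment, N m; "gripper_width": finger opening in m; "grip_force": force on a finger pad.
Only numpy, scipy, OpenCV 4.12 (cv2) and the standard library are available. Lean on these libraries where they do the work, as an engineer would, in place of code of your own. Each camera call takes 0.05 s, during which the arm holds its last target. There are 200 camera calls.

## Task

The sharpening is done, so close up the chest against the grinding dust: with the fingertips push both open drawers fully home, and only then swing the lid shut until it lies flat on the rim. Push gently, without slamming anything, pick nothing up, and leave the stones in the tray and everything else on the bench where it is.

Things in the scene. Friction and masses are not known exactly. Their poses are not given: they have to be found in the camera images.
- chest: Wooden sharpening chest screwed to the bench: 180 mm deep (its x), 280 mm wide (its y), open tray on top with its rim 105 mm above the bench (tray floor at 70 mm, walls 10 mm). Origin: centre of its underside, on the bench. Its own -x side is the front with the two drawers side by side; the lid is hinged on the +x side. The front faces roughly to the robot's right (world -y).
- drawer_near (a joint): Opening of the drawer nearer to the robot, m: 0 shut, grows as it comes out of the chest's front, at most 0.10. It slides with about 1.5 N of friction, stays where it is left, and stops hard at 0.
- drawer_far (a joint): Opening of the drawer farther from the robot, m; same behaviour.
- drawer_near_face (a point): Centre of the outer front face of the nearer drawer (in the chest's frame at y = +0.067 m). The face is a flat, smooth orange panel 122 mm wide, 47 mm high (12.5 to 59.5 mm above the bench) and 12 mm thick, with no knob, only a black inset strip; the point's x axis points into the chest, i.e. the way the drawer closes. Shut, the face is flush with the chest's front.
- drawer_far_face (a point): Centre of the outer front face of the farther drawer (in the chest's frame at y = -0.067 m). The face is a flat, smooth orange panel 122 mm wide, 47 mm high (12.5 to 59.5 mm above the bench) and 12 mm thick, with no knob, only a black inset strip; the point's x axis points into the chest, i.e. the way the drawer closes. Shut, the face is flush with the chest's front.
- lid (a joint): Angle of the lid, rad: 0 shut and flat on the rim, 1.57 upright, at most 1.9. Stiff hinge (about 0.4 N m): the lid stays at any angle it is left at and must be pushed all the way down; 1 to 3 N at the free edge moves it.
- lid_hinge (a point): Middle of the lid's hinge line, on the chest's +x rim at 105 mm height (chest frame x = +0.090, y = 0); fixed to the lid. The point's y axis is the hinge line. With the lid shut the point's axes are those of the chest; when it opens, the lid runs from here along the point's -x, and +z is the normal of its outer face.
- lid_edge (a point): Middle of the lid's free edge, on its outer (upper when shut) face. The lid is a plain orange board 180 mm from hinge to free edge, 280 mm wide, 10 mm thick, with no handle; its outer face is 10 mm from the hinge line's plane. Axes as lid_hinge. Upright, its edge is 285 mm above the bench.
- stone_dark: Loose grey whetstone, 55 x 115 x 22 mm, lying in the chest's tray. Origin: centre of its underside.
- stone_red: Loose reddish whetstone, 55 x 115 x 22 mm, lying in the chest's tray. Origin: centre of its underside.
- oil_bottle: Amber oil bottle with red cap, 52 mm diameter, 130 mm high, standing on the bench to the left. Origin: centre of its underside.
- mug: Blue mug, 80 mm diameter, 90 mm high, on the bench to the left. Origin: centre of its underside.
- chisel: Chisel lying on the bench, 250 mm long along its x, 28 mm high, dark handle to -x. Origin: on the bench under the middle of its length.
- honing_guide: Small aluminium honing guide, 40 x 85 x 26 mm, on the bench to the right. Origin: centre of its underside.
- mallet: Wooden mallet lying on the bench, 260 mm long along its x, head 70 x 120 x 50 mm at its +x end. Origin: on the bench under the middle of its length.

How it is judged:
On the way, in this order (a step that is already met when the one before it is completed fails the run):
1. both drawers are pushed fully home while the lid still stands open (value of joint each of drawer_near, drawer_far below 0.004 m and value of joint lid above 0.7 rad), for 0.2 s.
2. the lid is shut (value of joint lid below 0.04 rad), for 0.2 s.
At the end, for the whole second after the job is handed in: both drawers within 4 mm of fully shut and the lid within 0.04 rad (7 mm at its free edge) of flat on the rim (value of joint each of drawer_near, drawer_far below 0.004 m and value of joint lid below 0.04 rad); the robot touches nothing.
It fails at once if a drawer is slammed home (over 0.4 m/s in its last 15 mm) ((velocity of joint drawer_near below -0.4 m/s and value of joint drawer_near below 0.015 m) or (velocity of joint drawer_far below -0.4 m/s and value of joint drawer_far below 0.015 m)).
It fails at once if the lid is slammed (over 3 rad/s in its last 0.3 rad) (velocity of joint lid below -3 rad/s and value of joint lid below 0.3 rad).
It fails at once if a whetstone in the tray is lifted or shifted (over 25 mm) (distance of any of stone_dark, stone_red from where it was at the start of the episode above 0.025 m).
It fails at once if something else on the bench is lifted, knocked over or shifted (over 25 mm) (distance of any of oil_bottle, mug, chisel, honing_guide, mallet from where it was at the start of the episode above 0.025 m or angle between any of oil_bottle, mug's own z axis and vertical above 0.5 rad).
It also fails if it takes over 70 s, if anything falls off the work surface, if the arm or the gripper's body presses on something with over 40 N, if the wrist force passes 120 N, or if a joint passes its speed limit or range.

## Working session

There is one attempt and no reset: what is moved stays moved. The work goes in short steps, each a Python script; the robot and the scene stay as the last script left them, time stands still between calls to the robot, and variables do not carry over. Pictures are saved under pics/ and viewed, at most 10 in all, crops included, and the job is handed in when it is done.

```bash
ls; mkdir -p pics
python3 - <<'E'
from bench import arm
import cv2,numpy as np
for n in("scene","top"):
    c=arm.camera(n); cv2.imwrite(f"pics/{n}0.png",c["image"][:,:,::-1]); np.savez(f"{n}0.npz",**c)
    print(n,c["fx"],c["cx"],c["cy"],np.round(c["pose"],3).tolist())
s=arm.observe(); print(s); print(arm.tcp_to_grasp)
E
```

```text
pics
scene 519.7415801584641 313.38559052398523 237.608834050412 [[0.734, 0.463, -0.498, 1.088], [0.679, -0.476, 0.559, -0.636], [0.022, -0.748, -0.663, 0.878], [0.0, 0.0, 0.0, 1.0]]
top 561.419520161641 317.3217184538208 235.27879316127337 [[0.006, -0.98, 0.197, 0.211], [-1.0, -0.006, 0.0, 0.012], [0.001, -0.197, -0.98, 1.625], [0.0, 0.0, 0.0, 1.0]]
{'clock': 0.1, 'qpos': array([ 1.10829240e+00,  1.04623782e-01,  9.65528710e-02,  1.56390153e+00,
       -9.45180381e-07,  1.35310908e+00]), 'dq': array([ 6.80330661e-04, -1.70302605e-03,  1.19262463e-03, -6.90133760e-04,
       -9.16163200e-05, -3.24505144e-04]), 'joint_efforts': array([ 6.24252410e-03, -5.58206105e+01,  5.04719853e+01,  1.30114710e-02,
       -3.19357850e-04,  1.44121753e-05]), 'tool_pos': array([0.14527552, 0.58184204, 0.23061255]), 'eef_rot': array([ 1.22102856e-01,  9.92517278e-01, -5.54533414e-04, -1.95717255e-04]), 'force': array([-0.15605354,  0.75621537,  0.06957631]), 'ft_torque': array([ 0.03881618, -0.05424697, -0.0023935 ]), 'grip_force': 0.0, 'gripper_width': 0.08535265269345553}
0.0187
```

View pics/scene0.png

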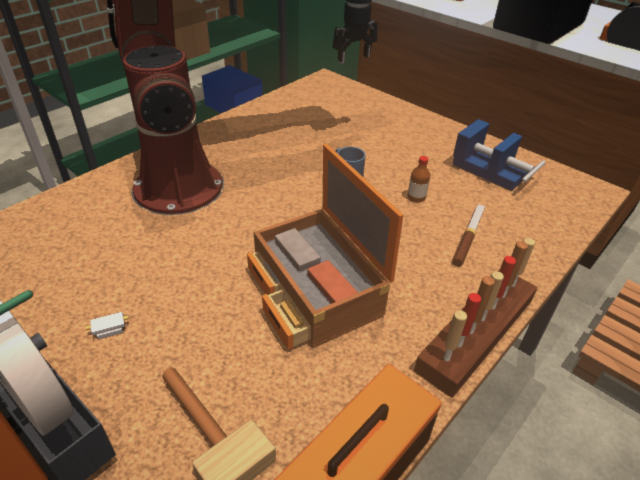

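View pics/top0.png

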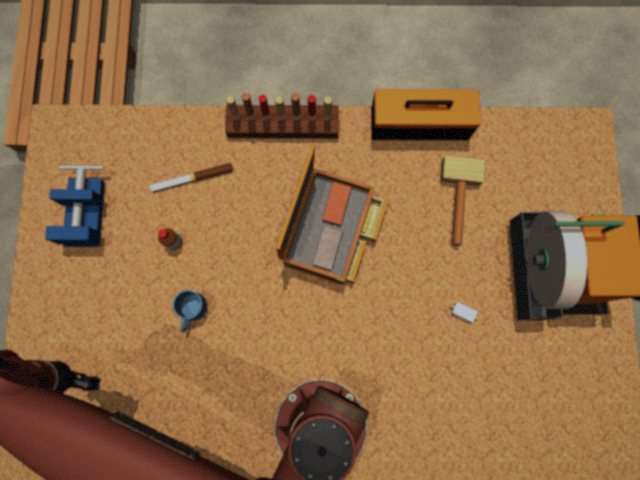

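The scene view shows the chest at about (320,275) with its lid near upright and both drawers slightly out, the far one more (285,315) than the near one (262,272). In the top view the chest is at (325,225), with the lid edge-on at (297,205) and the drawers at (374,218) and (356,262).

```bash
cat > h.py <<'E'
import numpy as np,cv2
def cloud(c):
    z=c["range_z"]; v,u=np.mgrid[:480,:640]
    P=np.stack([(u-c["cx"])/c["fx"]*z,(v-c["cy"])/c["fy"]*z,z],-1)
    W=P@c["pose"][:3,:3].T+c["pose"][:3,3]; W[z<=0]=np.nan
    return W,cv2.cvtColor(np.ascontiguousarray(c["image"]),cv2.COLOR_RGB2HSV)
def rect(P):
    r=cv2.minAreaRect(P.astype(np.float32)); return np.round(cv2.boxPoints(r),4).tolist()
def yaw(a): return np.array([[np.cos(a),-np.sin(a)],[np.sin(a),np.cos(a)]])
E
python3 - <<'E'
from h import *
for n in("top","scene"):
    c=dict(np.load(f"{n}0.npz")); W,H=cloud(c)
    x,y,z=np.moveaxis(W,-1,0)
    reg=(x>.35)&(x<.8)&(y>-.25)&(y<.2)
    b=reg&(z<.02); print(n,"bench z",np.nanmedian(z[b]), np.nanstd(z[b]))
    r=reg&(z>.095)&(z<.115); k=cv2.morphologyEx(r.astype(np.uint8),cv2.MORPH_OPEN,np.ones((2,2)))
    print("rim",r.sum(),np.nanmedian(z[r]),rect(W[r][:,:2]),"opened",rect(W[k>0][:,:2]))
    l=reg&(z>.13)&(z<.4); A=W[l]; print("lid",l.sum(),A.min(0),A.max(0)); m=A.mean(0); print(m,np.linalg.svd(A-m,full_matrices=False)[2][2])
    t=A[A[:,2]>A[:,2].max()-.015]; print("lid top",rect(t[:,:2]),t[:,2].max())
    d=reg&(z>.045)&(z<.068)&(H[...,0]>8)&(H[...,0]<30)&(H[...,1]>120)
    nn,lab,st,_=cv2.connectedComponentsWithStats(d.astype(np.uint8))
    for i in range(1,nn):
        if st[i,4]>25: print("drw",st[i].tolist(),np.median(z[lab==i]),rect(W[lab==i][:,:2]))
E
```

```text
top bench z 0.0003958371048706777 0.004325786595254162
rim 1601 0.10388480812609147 [[0.39010000228881836, -0.06109999865293503], [0.6615999937057495, -0.14869999885559082], [0.7192000150680542, 0.029500000178813934], [0.44769999384880066, 0.11710000038146973]] opened [[nan, nan], [nan, nan], [nan, nan], [nan, nan]]
lid 1015 [0.44561466 0.01932457 0.13175818] [0.71370061 0.11725018 0.29343747]
[0.57208115 0.06710806 0.24544753] [-0.30973329 -0.95075203  0.0116562 ]
lid top [[0.4449000060558319, 0.10429999977350235], [0.7124000191688538, 0.017799999564886093], [0.7156999707221985, 0.028200000524520874], [0.44830000400543213, 0.11460000276565552]] 0.2934374706249898
drw [372, 200, 16, 41, 207] 0.058956074338065045 [[0.5145999789237976, -0.15489999949932098], [0.6291000247001648, -0.19179999828338623], [0.6335999965667725, -0.1776999980211258], [0.5192000269889832, -0.14069999754428864]]
drw [349, 240, 18, 42, 221] 0.05854316484342137 [[0.39430001378059387, -0.09059999883174896], [0.5110999941825867, -0.1273999959230423], [0.5156999826431274, -0.11289999634027481], [0.39879998564720154,
[... 339 characters left out ...]
6517999768257141, -0.1664000004529953], [0.746999979019165, 0.010900000110268593], [0.3921999931335449, 0.2013999968767166]]
lid 5070 [0.44713246 0.01773282 0.13003622] [0.71764488 0.11155546 0.28707512]
[0.59732741 0.05785844 0.21660794] [0.30377745 0.95261289 0.01574626]
lid top [[0.44589999318122864, 0.10189999639987946], [0.7139000296592712, 0.01590000092983246], [0.7178999781608582, 0.0284000001847744], [0.4499000012874603, 0.11429999768733978]] 0.2870751192610469
drw [247, 245, 141, 95, 1500] 0.056982385697405324 [[0.3912000060081482, -0.06390000134706497], [0.43970000743865967, -0.2443999946117401], [0.7627999782562256, -0.15770000219345093], [0.7143999934196472, 0.02280000038444996]]
```

Both views agree: the chest centre is at about (0.554, -0.017) with its x axis along (0.303, 0.953). The lid is upright, the near drawer is about 24 mm open and the far one about 49 mm. These match the given sizes. Next I check IK for the planned waypoints and then move to the drawers.

```bash
cat >> h.py <<'E'
from scipy.spatial.transform import Rotation as Ro
S=np.array([.303,.953,0]);S/=np.linalg.norm(S); T=np.array([-S[1],S[0],0])
T0,FRONT,HINGE=-.533,.057,.2345     # centre along T, front and hinge along S
def P(s,t,z): return s*S+(T0+t)*T+np.array([0,0,z])
def Q(tilt,sg=1):                    # tool z down, its tip leading along +S by tilt
    z=np.array([0,0,-1])*np.cos(tilt)+S*np.sin(tilt); y=sg*T
    return Ro.from_matrix(np.stack([np.cross(y,z),y,z],1)).as_quat()
def push(arm,pos0,goal,lim,step=.002,rate=.04,d=None):
    """advance from pos0 to goal in steps until the force against the motion passes lim"""
    d=(goal-pos0)/np.linalg.norm(goal-pos0); arm.hold(.2); f0=arm.observe()["force"]; n=np.linalg.norm(goal-pos0)
    for k in np.arange(step,n+step/2,step):
        arm.servo_line(pos0+d*k,rate=rate); s=arm.observe(); f=-(s["force"]-f0)@d
        if f>lim: break
    return k,f,s
E
python3 - <<'E'
from bench import arm
from h import *
for sg in(1,-1):
    for n,p,ti in[("near hi",P(-.03,.067,.36),.2),("near",P(-.01,.067,.045),.2),("nearend",P(.047,.067,.045),.2),("far hi",P(-.03,-.067,.2),.2),("far",P(-.03,-.067,.045),.2),("farend",P(.047,-.067,.045),.2),
     ("mid hi",P(-.03,0,.36),0),("back hi",P(.3,0,.36),0),("back",P(.29,0,.255),0),("shut",P(.085,0,.115),0)]:
        q=arm.ik(p,Q(ti,sg)); print(sg,n,np.round(p,3),None if q is None else np.round(q,2))
E
```

```text
1 near hi [ 0.435 -0.17   0.36 ] [-0.78 -0.17  0.05  1.89  0.18 -2.05]
1 near [ 0.441 -0.151  0.045] [-0.74 -0.2  -0.55  1.3   0.18 -2.01]
1 nearend [ 0.458 -0.096  0.045] [-0.62 -0.23 -0.58  1.29  0.19 -1.89]
1 far hi [ 0.563 -0.21   0.2  ] [-0.67  0.15  0.08  1.57  0.19 -1.94]
1 far [ 0.563 -0.21   0.045] [-0.67  0.21 -0.14  1.29  0.19 -1.94]
1 farend [ 0.586 -0.137  0.045] [-0.55  0.18 -0.17  1.27  0.19 -1.82]
1 mid hi [ 0.499 -0.19   0.36 ] [-0.61 -0.02  0.2   1.8   0.   -1.87]
1 back hi [0.599 0.124 0.36 ] [-0.01  0.22  0.47  1.81  0.   -1.27]
1 back [0.596 0.115 0.255] [-0.02  0.13  0.17  1.61  0.   -1.29]
1 shut [ 0.534 -0.08   0.115] [-0.39 -0.07 -0.29  1.35  0.   -1.66]
-1 near hi [ 0.435 -0.17   0.36 ] [-0.78 -0.17  0.05  1.89  0.18  1.09]
-1 near [ 0.441 -0.151  0.045] [-0.74 -0.2  -0.55  1.3   0.18  1.13]
-1 nearend [ 0.458 -0.096  0.045] [-0.62 -0.23 -0.58  1.29  0.19  1.25]
-1 far hi [ 0.563 -0.21   0.2  ] [-0.67  0.15  0.08  1.57  0.19  1.2 ]
-1 far [ 0.563 -0.21   0.045] [-0.67  0.21 -0.14  1.29  0.19  1.2 ]
-1 farend [ 0.586 -0.137  0.045] [-0.55  0.18 -0.17  1.27  0.19  1.33]
-1 mid hi [ 0.499 -0.19   0.36 ] [-0.61 -0.02  0.2   1.8   0.    1.27]
-1 back hi [0.599 0.124 0.36 ] [-0.01  0.22  0.47  1.81  0.    1.87]
-1 back [0.596 0.115 0.255] [-0.02  0.13  0.17  1.61  0.    1.85]
-1 shut [ 0.534 -0.08   0.115] [-0.39 -0.07 -0.29  1.35  0.    1.49]
```

Run:
```python
from bench import arm
from h import *
arm.grasp()
p=arm.observe()["tool_pos"]; arm.servo_line([p[0],p[1],.37],rate=.25)
arm.goto(P(-.03,.067,.37),Q(.2,-1))
for t,s0 in((.067,-.005),(-.067,-.03)):
    arm.servo_line(P(s0,t,.15),rate=.25) if t>0 else arm.goto(P(s0,t,.15),Q(.2,-1))
    a=P(s0,t,.045); arm.servo_line(a,rate=.15)
    k,f,s=push(arm,a,P(.065,t,.045),7)
    print("stop s",s0+k,"tcp s",s["tool_pos"]@S,"f",f,"z",s["tool_pos"][2],"clock",s["clock"])
    arm.servo_line(P(s0+k-.035,t,.045),rate=.1); arm.servo_line(P(s0+k-.035,t,.15),rate=.2)
arm.servo_line(P(-.06,-.067,.37),rate=.25)
for n in("scene","top"):
    c=arm.camera(n); np.savez(f"{n}1.npz",**c); cv2.imwrite(f"pics/{n}1.png",c["image"][:,:,::-1])
W,H=cloud(c); m=(W[...,2]>.045)&(W[...,2]<.068); s=W@S; t=W@T-T0
for t0 in(.067,-.067):
    q=m&(abs(t-t0)<.05)&(s>-.02)&(s<.09); print(q.sum(),s[q].min() if q.any() else None)
print(arm.observe()["clock"])
```

```text
stop s 0.051000000000000004 tcp s 0.04977098650780546 f 8.12339452942537 z 0.04500242678665903 clock 13.5
stop s 0.05 tcp s 0.048985831671832424 f 7.4322535492087995 z 0.045012272742464735 clock 26.3583
53 0.06983202430713524
60 0.05817075920545959
28.7167
```

```bash
python3 -c "
import cv2;a=cv2.imread('pics/scene1.png')[140:360,220:440];cv2.imwrite('pics/crop1.png',cv2.resize(a,(600,600),interpolation=cv2.INTER_CUBIC))"
```

```text
(no output)
```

View pics/crop1.png

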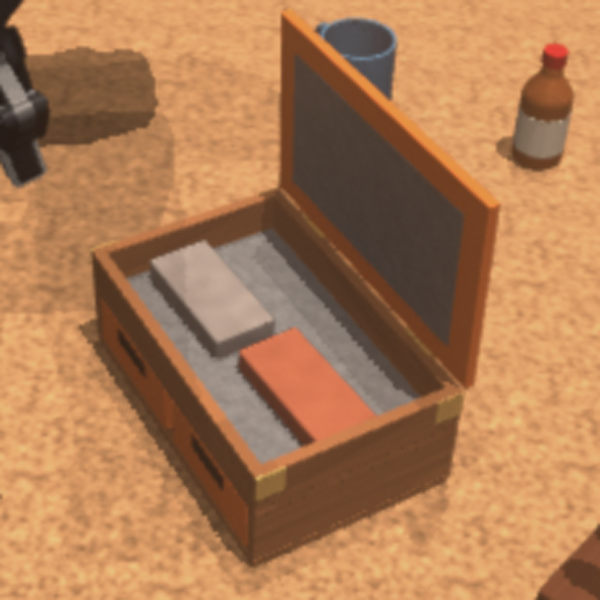

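The crop shows both drawer fronts flush with the chest front, at (130,355) and (208,465). The lid is still upright and the stones lie in the tray as before. Both pushes ended at the same tool position with a hard stop. Now the lid.

Run:
```python
from bench import arm
from h import *
arm.goto(P(.30,0,.37),Q(0,-1)); arm.servo_line(P(.29,0,.255),rate=.2)
arm.hold(.2); f0=arm.observe()["force"]
arm.servo_line(P(.262,0,.255),rate=.08)
r=.15
for th in np.r_[np.arange(1.6,.1,-.1),.1,.06,.03,.01,0]:
    s=HINGE-r*np.cos(th)+.01*np.sin(th)+.011; z=.105+r*np.sin(th)+.01*np.cos(th)
    arm.servo_line(P(s,0,z),rate=.07); o=arm.observe(); f=o["force"]-f0
    print(round(th,2),np.round([f@S,f@T,f[2]],1),round(o["tool_pos"][2],4))
    if np.linalg.norm(f)>25: print("stop");break
```

```text
1.6 [ 0.3 -0.7  0.3] 0.2546
1.5 [ 0.9 -0.5  0.6] 0.2555
1.4 [ 1.3  0.6 -0.2] 0.2545
1.3 [ 0.5 -0.6  0. ] 0.2522
1.2 [ 0.2 -0.2  0.1] 0.2483
1.1 [ 0.9 -0.2 -0.1] 0.243
1.0 [ 1.1  0.1 -0.1] 0.2364
0.9 [ 1.1 -0.2  0.4] 0.2284
0.8 [ 0.5 -0.7  0.2] 0.2192
0.7 [ 1.6  0.1 -0.6] 0.2088
0.6 [ 0.7 -0.   0.4] 0.1974
0.5 [ 0.2  0.  -0.1] 0.1851
0.4 [-0.3  0.1  0.8] 0.172
0.3 [-0.1 -0.3  0.8] 0.1582
0.2 [ 1.2 -0.2  0.3] 0.1439
0.1 [ 0.7  0.1 -0.6] 0.1292
0.06 [ 1.  -0.4  0.3] 0.1236
0.03 [ 0.8  0.9 -0.1] 0.1192
0.01 [ 0.7 -0.3 -0.5] 0.1163
0.0 [-0.2  0.6  5.6] 0.1156
```

Run:
```python
from bench import arm
from h import *
a=arm.observe(); p=a["tool_pos"].copy()
for i in range(8):
    p[2]-=.0005; arm.servo_line(p,rate=.02); o=arm.observe(); fz=o["force"][2]
    if fz>15: break
print(fz,o["tool_pos"][2])
arm.servo_line(p+[0,0,.1],rate=.1); arm.servo_line(P(-.1,0,.36),rate=.2)
c=arm.camera("top"); W,H=cloud(c); z=W[...,2]; s=W@S; t=W@T-T0
m=(abs(t)<.12)&(z>.08)&(z<.2)
for lo in(.065,.1,.14,.18,.21): q=m&(abs(s-lo)<.01); print(lo,q.sum(),np.median(z[q]))
c=arm.camera("scene"); cv2.imwrite('pics/crop2.png',cv2.resize(c["image"][140:360,220:440,::-1],(600,600))); print(arm.observe()["clock"])
```

```text
16.134036772384803 0.11543794568470439
0.065 470 0.11549475919745478
0.1 616 0.11609618983237868
0.14 617 0.11606304466421502
0.18 609 0.11608456461194838
0.21 617 0.11601039820637737
41.9
```

View pics/crop2.png

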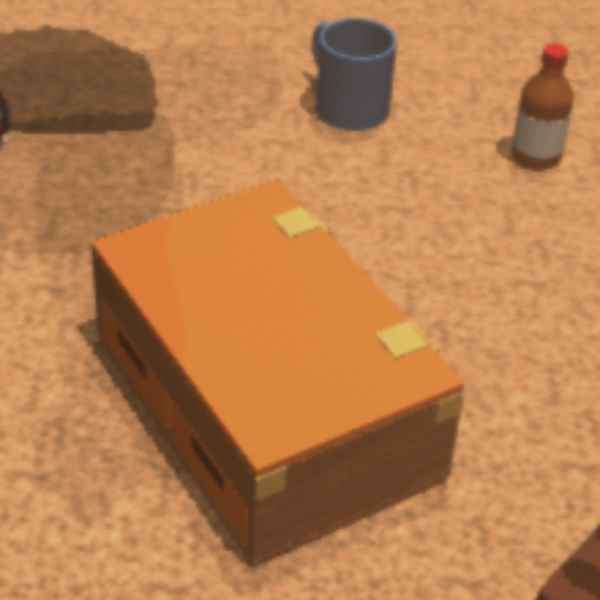

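The crop shows the lid flat on the rim at (270,330), with its height level at 0.116 m from hinge to free edge. Both drawers are flush, and the robot is clear of everything.

```bash
python3 -c "
from bench import arm
print(arm.hand_in())"
```

```text
the job is handed in; nothing more can be done
None
```

I pushed both drawers fully home, then swung the lid down flat on the rim, and handed the job in at about 42 s; the hand-in call did not return a verdict.

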